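# Clear the microscope bench: every vessel back in its own holder

## Robot

A 6-joint arm with a two-finger parallel gripper is mounted at the origin on the work surface. World frame = base frame: x ahead of the robot, y to its left, z up, the work surface at z = 0. Lengths are in m, angles in rad, forces in N, time in s.
With the tool pointing down it reaches from about 0.3 to 0.75 m from the base axis. Payload 8.5 kg.
Tool frame: the origin (TCP) lies midway between the tips of the shut fingers; the grasp point (between the pads) lies bot.grip_point_offset behind it (bot.grip_point_offset is the distance from the TCP to the grasp point, in m); z points along the fingers, x is the direction in which the jaws open and shut, and the axes are right-handed (so a half turn about z gives the same grasp; the last joint's range is limited). The gripper opens to 85 mm and grips with 20 to 120 N. Pads are 22 mm wide; open, the fingers measure 114 mm over their backs; the gripper's body (76 mm by 85 mm) begins 54 mm behind the grasp point. The pads swing forward as they close: fully open they stand 13 mm farther back than shut.
Start: joints at [1.039, 0.381, 1.297, -0, 1.464, -0.215], TCP at [0.171, 0.523, 0.231] pointing down, gripper open.
Joint ranges: [-3.11, 3.11], [-0.89, 2.33], [0.22, 2.48], [-1.42, 4.56], [0.17, 2.85], [-2.88, 2.88]. Speed limits (rad/s): [2.39, 2.39, 3.14, 3.14, 3.14, 3.14].

## Interface

Orientations are given as a unit quaternion [w, x, y, z].
In Python, from rig import bot gives the robot as it stands. The module is installed in compiled form; this text tells all that it offers.
- The arm moves only by the tool carry_out, never from a script. Its argument "steps" is text: rows parted by semicolons, each of 4 numbers parted by spaces: the shift along the world's x, y, z in m, then the turn about the world's z in rad. In form: tx ty tz spin; .... A call has 1 to 12 rows; each row is the pose to reach, as a shift and turn from the pose measured when the call began; what a row does not reach only later rows make up. A row lasts 1/10 s, in which the tool goes at most 50 mm and 8.59 degrees, less where a joint would pass 70% of its speed; a pose out of reach is approached as far as the arm can. A call with a gripper value outside its range is refused whole. "gripper" is the opening in per cent of the stroke, from 0 (shut) to 100 (fully open), set as the call begins (left out, the last holds). The fingers move at their own pace and stop on an object; the grip force is fixed at half the most. Time passes only in rows, so rows that repeat a pose let the fingers close. It gives the time, the measured TCP pose, the force and the opening at its end, in the units of the state.
- bot.observe(): the state, without advancing time (a new reading comes with each control period).
- bot.grab_frame(name): name is "side" or "top" or "wrist"; returns (picture, depth): 420x560x3 uint8, red, green, blue; 420x560 float32, m along the optical axis (not along the pixel's ray), 0 where there is no reading.
- bot.camera_params(name): a dict with "fx", "fy", "cx", "cy" (pixels), "eye" and "orientation" of the camera in the world. Camera axes: x right, y up, looking along -z (the intrinsics and any distortion apply to the point x, -y, -z); pixel columns grow to the right and rows downward; lengths in m; the calibration is good to about 2 mm. A picture is of the moment at which its call begins: read the wrist's pose just before it. camera_params takes no time and is no camera call; for the wrist camera it gives the pose at the moment of the call.
- bot.finish_job(): hands the job in, once; it reports no verdict.
The state is a dict: "clock": time; "qpos": joint angles; "joint_vel": joint speeds; "joint_torque": joint torques, N m; "tool_pos": TCP position; "eef_rot": TCP orientation; "ft_force": force on the tool from outside, world axes, zero at the start; "wrist_torque": the same for the moment, N m; "opening": opening from 0.0 (shut) to 1.0 (fully open).
Only numpy, scipy, OpenCV 4.12 (cv2) and the standard library are available. Lean on these libraries where they do the work, as an engineer would, in place of code of your own. Each camera call takes 0.05 s, during which the arm holds its last target. There are 200 camera calls.

## Task

Put the dropper bottle, the sample pot, the jar and the small green Petri dish each into the round holder of its own colour (orange bulb to orange, pink cap to pink, blue lid to blue, green dish to green), standing upright and flat on the holder's floor inside the lip. Set them down gently without dropping them, and leave the spirit lamp and the stack of brown Petri dishes where they stand.

Things in the scene. Friction and masses are not known exactly. Their poses are not given: they have to be found in the camera images.
- dropper: Small amber-brown dropper bottle with a white paper label and an orange rubber bulb on top: round body 36 mm diameter up to 44 mm height, shoulder to 52 mm, black collar 20 mm diameter, orange bulb 19 mm diameter, 78 mm tall in all, about 60 g. Stands upright on the bench (the work surface). Origin: centre of the underside, z axis up; round, so its yaw does not matter.
- cup: White cylindrical milk sample pot with a pink screw cap and pink band: 44 mm diameter over its whole height, 67 mm tall, about 70 g. Stands upright on the bench (the work surface). Origin: centre of the underside, z axis up; round, so its yaw does not matter.
- jar: Low, pale reagent jar with a blue lid: 54 mm diameter over its whole height, 54 mm tall, about 120 g. Stands upright on the bench (the work surface). Origin: centre of the underside, z axis up; round, so its yaw does not matter.
- dish: Closed flat Petri dish with green medium (green disc seen from above, pale rim): 58 mm diameter, 20 mm tall, about 50 g. Stands upright on the bench (the work surface). Origin: centre of the underside, z axis up; round, so its yaw does not matter.
- dropper_holder: Orange shallow round holder with a paler inner floor of the same colour, fixed to the bench: recess 54 mm across, floor 4 mm above the bench, lip 7 mm wide with its top 8 mm above the bench, 68 mm outside diameter. Origin: centre of its underside on the bench, z axis up.
- cup_holder: Pink shallow round holder with a paler inner floor of the same colour, fixed to the bench: recess 62 mm across, floor 4 mm above the bench, lip 7 mm wide with its top 8 mm above the bench, 76 mm outside diameter. Origin: centre of its underside on the bench, z axis up.
- jar_holder: Blue shallow round holder with a paler inner floor of the same colour, fixed to the bench: recess 72 mm across, floor 4 mm above the bench, lip 7 mm wide with its top 8 mm above the bench, 86 mm outside diameter. Origin: centre of its underside on the bench, z axis up.
- dish_holder: Green shallow round holder with a paler inner floor of the same colour, fixed to the bench: recess 76 mm across, floor 4 mm above the bench, lip 7 mm wide with its top 8 mm above the bench, 90 mm outside diameter. Origin: centre of its underside on the bench, z axis up.
- lamp: Bystander: squat pale glass spirit lamp with a steel collar and white wick, 64 mm diameter, 74 mm tall, loose on the bench. Origin: centre of the underside, z up.
- stack: Bystander: stack of three brown-filled Petri dishes with white lid rims, 85 mm diameter, 46 mm tall, one loose piece on the bench. Origin: centre of the underside, z up.
Things that resemble listed ones, but are neither listed nor needed, are in the scene too. What is shaped like the dropper but yellow is not meant.

How it is judged:
At the end, for the whole second after the job is handed in: Each of the four things stands in the holder of its own colour: within 12 mm of the holder's centre, underside on the holder's floor (2 to 6.5 mm above the bench), upright within 0.1 rad, at rest (under 0.02 m/s). The spirit lamp and the dish stack are upright and within 30 mm of where they stood (horizontal distance between dropper and dropper_holder below 0.012 m and z of dropper in the frame of dropper_holder between 0.002 and 0.0065 m and angle between each of dropper, cup, jar, dish, lamp, stack's own z axis and vertical below 0.1 rad and linear speed of each of dropper, cup, jar, dish below 0.02 m/s and horizontal distance between cup and cup_holder below 0.012 m and z of cup in the frame of cup_holder between 0.002 and 0.0065 m and horizontal distance between jar and jar_holder below 0.012 m and z of jar in the frame of jar_holder between 0.002 and 0.0065 m and horizontal distance between dish and dish_holder below 0.012 m and z of dish in the frame of dish_holder between 0.002 and 0.0065 m and distance of each of lamp, stack from where it was at the start of the episode below 0.03 m); the robot touches nothing.
It fails at once if the spirit lamp is pushed out of its place (more than 30 mm) or tipped (distance of lamp from where it was at the start of the episode above 0.03 m or angle between lamp's own z axis and vertical above 0.3 rad).
It fails at once if the stack of Petri dishes is pushed out of its place (more than 30 mm) or tipped (distance of stack from where it was at the start of the episode above 0.03 m or angle between stack's own z axis and vertical above 0.3 rad).
It fails at once if one of the four things is dropped or thrown (moving faster than 0.7 m/s with no finger on it, as after a fall of some 25 mm) ((linear speed of dropper above 0.7 m/s and contact force between dropper and the fingers below 0.01 N) or (linear speed of cup above 0.7 m/s and contact force between cup and the fingers below 0.01 N) or (linear speed of jar above 0.7 m/s and contact force between jar and the fingers below 0.01 N) or (linear speed of dish above 0.7 m/s and contact force between dish and the fingers below 0.01 N)).
It also fails if it takes over 112 s, if anything falls off the work surface, if the arm or the gripper's body presses on something with over 40 N, if the wrist force passes 120 N, or if a joint passes its speed limit or range.

## Working session

There is one attempt and no reset: what is moved stays moved. The work goes in short steps, Python scripts to look and compute and a tool call to move; the robot and the scene stay as the last step left them, time stands still between calls to the robot, and variables do not carry over. Pictures are saved under pics/ and viewed, about 12 in all and at most 16, crops included, and the job is handed in when it is done.

Besides the shell and the picture viewer there is one more tool, called after ">>>" by a JSON object that holds its "name" and its "arguments". carry_out: Moves the arm, as the interface text tells. Its arguments: {"type":"object","properties":{"steps":{"type":"string"},"gripper":{"type":"number"}},"required":["steps"]}

```bash
mkdir -p pics; cat > h.py <<'E'
import numpy as np, cv2
from scipy.spatial.transform import Rotation as R
from rig import bot
def cam(n):
    p=bot.camera_params(n); q=p["orientation"]
    return p, R.from_quat([q[1],q[2],q[3],q[0]]).as_matrix(), np.array(p["eye"])
def ray(c,u,v,z):
    p,M,e=c; d=M@np.array([(u-p["cx"])/p["fx"],-(v-p["cy"])/p["fy"],-1.]); return e+d*(z-e[2])/d[2]
def cloud(c,D):
    p,M,e=c; v,u=np.mgrid[:D.shape[0],:D.shape[1]]
    P=np.stack([(u-p["cx"])/p["fx"]*D,-(v-p["cy"])/p["fy"]*D,-D],-1); return P@M.T+e
E
python3 - <<'E'
from h import *
for n in("top","side"):
    I,D=bot.grab_frame(n); c=cam(n); np.savez(n+".npz",I=I,D=D); cv2.imwrite(f"pics/{n}0.png",I[...,::-1]); print(c[0])
print(bot.observe(),bot.grip_point_offset)
E
```

```text
{'fx': 488.35035364805464, 'fy': 488.35035364805464, 'cx': 279.94481612021644, 'cy': 213.28483274107168, 'eye': array([0.27576783, 0.01528715, 1.05017041]), 'orientation': array([-0.67894788, -0.08346681,  0.0854664 ,  0.72440221])}
{'fx': 384.7251901921737, 'fy': 384.7251901921737, 'cx': 272.6084847466709, 'cy': 202.80617010789683, 'eye': array([0.31034602, 0.52129242, 0.59629063]), 'orientation': array([-0.18703483, -0.06967635,  0.36529728,  0.90924203])}
{'clock': 0.1, 'qpos': array([ 1.03871154e+00,  3.81141309e-01,  1.29816711e+00, -1.56859696e-05,
        1.46362460e+00, -2.15294827e-01]), 'joint_vel': array([ 1.60932263e-03, -7.66336583e-05, -3.24659045e-03, -1.24006182e-03,
       -1.12066728e-03, -2.63960804e-04]), 'joint_torque': array([ 3.86975662e-03, -4.49221408e+01, -2.31657672e+01, -2.30735486e-04,
        3.59780141e-03, -1.23476039e-05]), 'tool_pos': array([0.17119828, 0.52239329, 0.23077274]), 'eef_rot': array([ 2.75335362e-04,  8.09788760e-01,  5.86721157e-01, -6.11058150e-04]), 'ft_force': array([ 0.37083202, -0.43717955, -0.62555069]), 'wrist_torque': array([-0.03888068, -0.02153027, -0.01455136]), 'opening': 0.9954067135926146} 0.0187
```

View pics/top0.png

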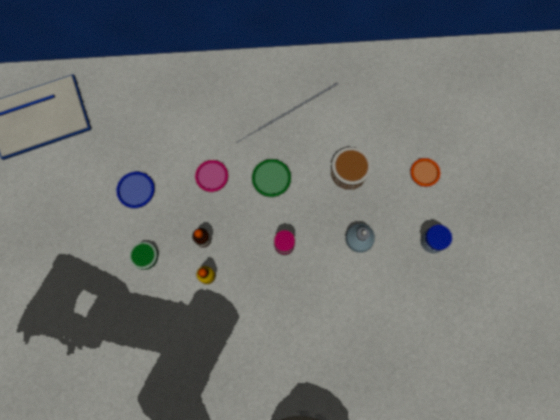

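View pics/side0.png

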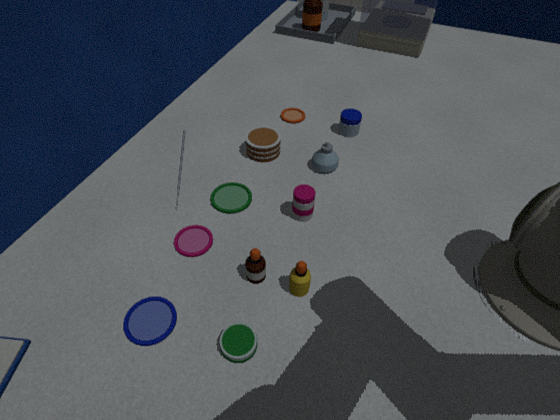

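The top view shows the holders: blue (136,189), pink (211,176), green (272,178), orange (425,172). It also shows the dropper (201,236) with the yellow decoy at (206,274), the dish (144,255), cup (285,242), lamp (360,236), stack (350,166) and jar (438,237). The side view agrees.

```bash
python3 - <<'E'
from h import *
# name: top px, side px, height of coloured top face
T={"blueH":((136,189),(151,320),.008),"pinkH":((211,176),(194,240),.008),"greenH":((272,178),(231,198),.008),"orH":((425,172),(293,116),.008),
"drop":((199,233),(255,254),.070),"yel":((204,271),(301,267),.070),"dish":((144,255),(239,341),.020),"cup":((285,240),(304,192),.067),"jar":((438,237),(351,117),.054),"lamp":((361,236),(326,147),.07),"stack":((350,166),(263,137),.046)}
for k,(a,b,z) in T.items():
    out=[]
    for n,s in(("top",a),("side",b)):
        d=np.load(n+".npz");I=d["I"];c=cam(n)
        hsv=cv2.cvtColor(I,cv2.COLOR_RGB2HSV).astype(int); p=hsv[s[1],s[0]]
        dh=np.abs(hsv[...,0]-p[0]); dh=np.minimum(dh,180-dh)
        m=((dh<9)&(hsv[...,1]>max(90,p[1]-90) if k not in("lamp",) else dh<0)).astype(np.uint8)
        _,L,S,C=cv2.connectedComponentsWithStats(m); l=L[s[1],s[0]]
        if l==0: q=s; A=0
        else:
            x,y,w,h,A=S[l]; q=(x+(w-1)/2,y+(h-1)/2) if z==.008 else C[l]
        P=ray(c,*q,z); out.append((np.round(q,1).tolist(),int(A),np.round(P[:2],4).tolist(),np.round(cloud(c,d["D"])[s[1],s[0]],3).tolist()))
    print(k,*out)
E
```

```text
blueH ([135.0, 189.0], 1100, [0.6066, 0.3226], [0.609, 0.322, 0.002]) ([149.5, 321.0], 2030, [0.6043, 0.3274], [0.605, 0.324, 0.004])
pinkH ([211.0, 175.5], 848, [0.6271, 0.1526], [0.627, 0.153, 0.004]) ([193.0, 240.5], 954, [0.6259, 0.1561], [0.627, 0.152, 0.004])
greenH ([271.0, 177.5], 1145, [0.6135, 0.0187], [0.614, 0.017, 0.002]) ([231, 198], 0, [0.6115, 0.0247], [0.614, 0.021, 0.004])
orH ([425.0, 172.0], 709, [0.6038, -0.3262], [0.605, -0.328, 0.003]) ([292.5, 115.0], 297, [0.6036, -0.3214], [0.604, -0.326, 0.002])
drop ([200.4, 235.5], 159, [0.4789, 0.17], [0.483, 0.172, 0.077]) ([255.1, 259.7], 218, [0.4776, 0.1884], [0.481, 0.18, 0.074])
yel ([202.3, 272.1], 76, [0.4038, 0.1682], [0.405, 0.164, 0.075]) ([300.9, 267.2], 120, [0.4028, 0.1722], [0.402, 0.174, 0.073])
dish ([142.2, 254.7], 368, [0.4557, 0.3027], [0.455, 0.3, 0.017]) ([237.7, 339.7], 787, [0.4553, 0.3034], [0.452, 0.305, 0.02])
cup ([284.1, 240.4], 340, [0.4582, -0.0001], [0.459, -0.002, 0.065]) ([303.8, 193.8], 332, [0.4568, 0.0077], [0.459, 0.001, 0.065])
jar ([438.0, 236.9], 492, [0.4472, -0.319], [0.447, -0.319, 0.053]) ([350.8, 116.5], 266, [0.4455, -0.3081], [0.444, -0.303, 0.056])
lamp ([361, 236], 0, [0.4564, -0.1573], [0.459, -0.159, 0.058]) ([326, 147], 0, [0.4606, -0.1462], [0.463, -0.158, 0.061])
stack ([351.3, 165.2], 753, [0.6176, -0.1567], [0.616, -0.154, 0.046]) ([262.6, 136.4], 395, [0.6172, -0.1545], [0.616, -0.153, 0.046])
```

>>> {"name": "carry_out", "arguments": {"steps": "0.284 -0.22 -0.07 0;0.284 -0.22 -0.07 0;0.284 -0.22 -0.07 0;0.284 -0.22 -0.07 0;0.284 -0.22 -0.07 0;0.284 -0.22 -0.07 0;0.284 -0.22 -0.07 0;0.284 -0.22 -0.07 0;0.284 -0.22 -0.07 0;0.284 -0.22 -0.07 0;0.284 -0.22 -0.07 0", "gripper": 100}}

```text
clock: 1.2
tool_pos: [0.4541, 0.3034, 0.1611]
eef_rot: [0.0, 0.809, 0.587, -0.0]
ft_force: [-0.3, 0.7, 0.0]
opening: 1.003
```

```bash
python3 - <<'E'
from h import *
c=cam("wrist"); I,D=bot.grab_frame("wrist"); np.savez("w1.npz",I=I,D=D); cv2.imwrite("pics/w1.png",I[...,::-1]); print(c, bot.observe()["tool_pos"])
hsv=cv2.cvtColor(I,cv2.COLOR_RGB2HSV)
m=cv2.inRange(hsv,(50,100,30),(75,255,255)); _,L,S,C=cv2.connectedComponentsWithStats(m)
for i in range(1,len(S)):
    if S[i,4]>200: print(S[i],C[i],ray(c,*C[i],.02))
E
```

```text
({'fx': 352.2504304551575, 'fy': 352.2504304551575, 'cx': 280.1437268825874, 'cy': 210.34245243912738, 'eye': array([0.38302439, 0.32753716, 0.30536751]), 'orientation': array([ 0.80016896, -0.1208218 , -0.08820547,  0.5808197 ])}, array([[ 3.09736532e-01, -9.08193508e-01, -2.81509917e-01],
       [ 9.50822081e-01,  2.96101129e-01,  9.08927519e-02],
       [ 8.07197206e-04, -2.95818651e-01,  9.55243777e-01]]), array([0.38302439, 0.32753716, 0.30536751])) [0.45416702 0.30345447 0.16119387]
[ 251  169   60   59 2765] [280.74792043 197.74611212] [0.45676231 0.30429182 0.02      ]
```

View pics/w1.png

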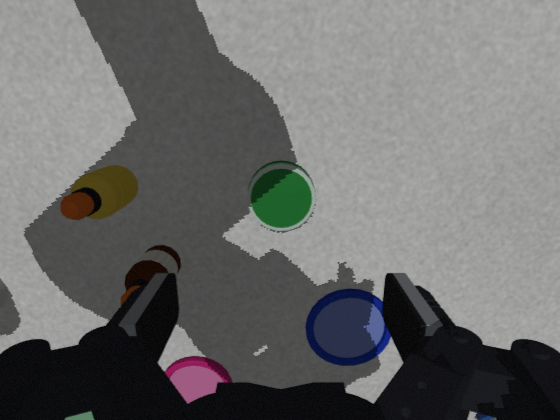

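The dish sits at (281,198), measured at (0.457,0.304), which agrees with the earlier estimate. Descending to grasp it.

>>> {"name": "carry_out", "arguments": {"steps": "0.0025 0.0005 -0.05 0;0.0025 0.0005 -0.1 0;0.0025 0.0005 -0.12 0;0.0025 0.0005 -0.135 0;0.0025 0.0005 -0.15 0;0.0025 0.0005 -0.156 0;0.0025 0.0005 -0.156 0;0.0025 0.0005 -0.156 0"}}

```text
clock: 2.05
tool_pos: [0.4567, 0.3045, 0.0059]
eef_rot: [0.0, 0.809, 0.588, 0.0]
ft_force: [-0.3, -0.3, -0.7]
opening: 0.999
```

>>> {"name": "carry_out", "arguments": {"steps": "0 0 0 0;0 0 0 0;0 0 0 0;0 0 0 0;0 0 0 0;0 0 0 0;0 0 0 0;0 0 0 0;0 0 0 0;0 0 0 0", "gripper": 0}}

```text
clock: 3.05
tool_pos: [0.4571, 0.3047, 0.0072]
eef_rot: [0.001, 0.809, 0.588, 0.001]
ft_force: [-1.9, 0.4, 8.7]
opening: 0.646
```

>>> {"name": "carry_out", "arguments": {"steps": "0 0 0.02 0;0 0 0.05 0;0 0 0.09 0;0 0 0.11 0;0 0 0.11 0;0 0 0.11 0"}}

```text
clock: 3.65
tool_pos: [0.4568, 0.3046, 0.117]
eef_rot: [0.001, 0.809, 0.588, 0.001]
ft_force: [-0.2, 0.5, -0.8]
opening: 0.648
```

```bash
python3 - <<'E'
from h import *
s=bot.observe(); c=cam("side"); I,D=bot.grab_frame("side")
print(s["tool_pos"],s["opening"],s["ft_force"])
p,M,e=c
q=M.T@(s["tool_pos"]-e); u=p["cx"]-p["fx"]*q[0]/q[2]; v=p["cy"]+p["fy"]*q[1]/q[2]; print(u,v)
u,v=int(u),int(v); a=I[max(0,v-100):v+100,max(0,u-130):u+130]; cv2.imwrite("pics/s1.png",cv2.resize(a,None,fx=3,fy=3)[...,::-1][:600])
E
```

```text
[0.45681778 0.3045812  0.11702333] 0.6484202475247286 [-0.20103484  0.50148029 -0.81064253]
232.32253823707418 309.19459654203763
```

View pics/s1.png

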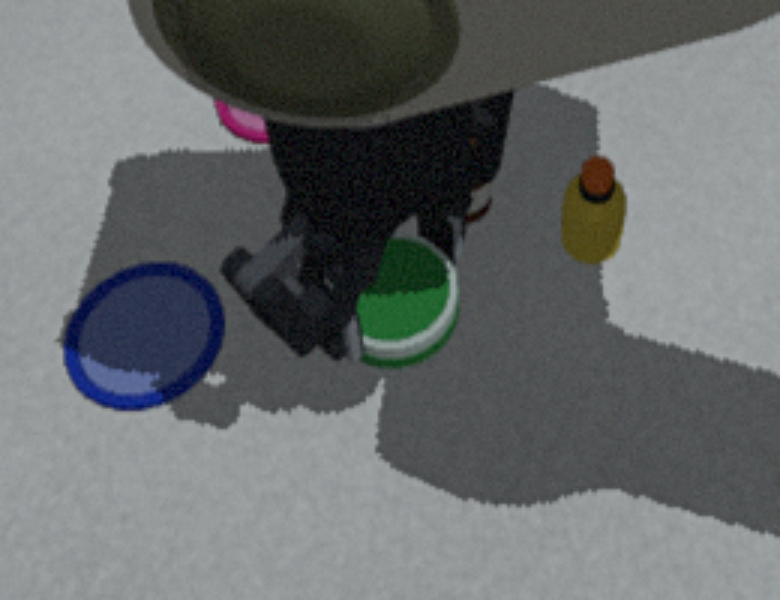

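The dish is held level and centred. Carrying it to the green holder.

>>> {"name": "carry_out", "arguments": {"steps": "0.156 -0.2845 0 0;0.156 -0.2845 0 0;0.156 -0.2845 0 0;0.156 -0.2845 0 0;0.156 -0.2845 0 0;0.156 -0.2845 0 0;0.156 -0.2845 0 0;0.156 -0.2845 0 0;0.156 -0.2845 -0.04 0;0.156 -0.2845 -0.07 0;0.156 -0.2845 -0.08 0;0.156 -0.2845 -0.08 0"}}

```text
clock: 4.9
tool_pos: [0.6115, 0.0207, 0.0347]
eef_rot: [-0.001, 0.809, 0.588, -0.001]
ft_force: [-0.2, -1.0, -0.5]
opening: 0.651
```

```bash
python3 - <<'E'
from h import *
c=cam("wrist"); I,D=bot.grab_frame("wrist"); cv2.imwrite("pics/w2.png",I[...,::-1]); print(bot.observe()["tool_pos"])
E
```

```text
[0.61246407 0.0204615  0.03637352]
```

View pics/w2.png

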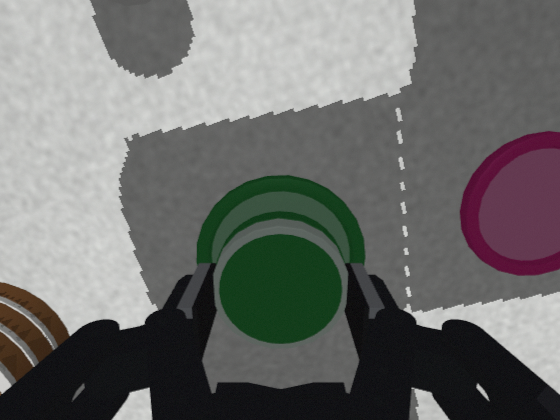

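Laterally the dish (col 281) is centred on the holder (cols 197–364). Lowering.

>>> {"name": "carry_out", "arguments": {"steps": "0.0005 -0.0005 -0.01 0;0.0005 -0.0005 -0.016 0;0.0005 -0.0005 -0.02 0;0.0005 -0.0005 -0.023 0;0.0005 -0.0005 -0.0245 0;0.0005 -0.0005 -0.0245 0;0.0005 -0.0005 -0.0245 0"}}

```text
clock: 5.65
tool_pos: [0.6131, 0.0199, 0.012]
eef_rot: [0.0, 0.809, 0.588, 0.0]
ft_force: [-0.2, 0.4, -1.1]
opening: 0.646
```

>>> {"name": "carry_out", "arguments": {"steps": "0 0 -0.0007 0;0 0 -0.0014 0;0 0 -0.0014 0"}}

```text
clock: 5.95
tool_pos: [0.6132, 0.0199, 0.0113]
eef_rot: [0.001, 0.809, 0.588, 0.0]
ft_force: [-1.0, 0.6, 4.6]
opening: 0.653
```

>>> {"name": "carry_out", "arguments": {"steps": "0 0 0 0;0 0 0 0;0 0 0 0;0 0 0 0;0 0 0 0;0 0 0.01 0;0 0 0.04 0;0 0 0.08 0;0 0 0.12 0;0 0 0.15 0;0 0 0.15 0;0 0 0.15 0", "gripper": 100}}

```text
clock: 7.15
tool_pos: [0.6131, 0.02, 0.1619]
eef_rot: [0.001, 0.809, 0.588, 0.001]
ft_force: [0.1, -0.2, -0.8]
opening: 0.999
```

>>> {"name": "carry_out", "arguments": {"steps": "-0.156 -0.02 0 0;-0.156 -0.02 0 0;-0.156 -0.02 0 0;-0.156 -0.02 0 0;-0.156 -0.02 0 0;-0.156 -0.02 0 0"}}

```text
clock: 7.75
tool_pos: [0.4582, -0.0002, 0.1618]
eef_rot: [0.001, 0.809, 0.588, 0.001]
ft_force: [0.3, -0.1, 0.2]
opening: 1.0
```

```bash
cat > look.py <<'E'
from h import *
import sys
name,lo,hi,z=sys.argv[1],eval(sys.argv[2]),eval(sys.argv[3]),float(sys.argv[4])
c=cam("wrist"); s=bot.observe(); I,D=bot.grab_frame("wrist"); cv2.imwrite(f"pics/{name}.png",I[...,::-1]); print("tcp",s["tool_pos"],s["clock"])
m=cv2.inRange(cv2.cvtColor(I,cv2.COLOR_RGB2HSV),lo,hi); _,L,S,C=cv2.connectedComponentsWithStats(m); X=cloud(c,D)
for i in range(1,len(S)):
    if S[i,4]>150:
        P=X[(L==i)&(D>0)]; Q=P[np.abs(P[:,2]-z)<.004]
        print(S[i],np.round(C[i]),"ray",np.round(ray(c,*C[i],z),4),"cloud@z",len(Q),np.round((Q.min(0)+Q.max(0))/2,4) if len(Q) else "",np.round(P.mean(0),4))
E
python3 look.py w3 "(155,100,30)" "(178,255,255)" .067
python3 - <<'E'
from h import *
I,D=bot.grab_frame("top"); c=cam("top"); a=I[140:220,230:320]; cv2.imwrite("pics/t1.png",cv2.resize(a,None,fx=6,fy=6)[...,::-1])
E
```

```text
tcp [ 4.58194549e-01 -2.28527004e-04  1.61752315e-01] 7.75
[ 252  171   61   72 3174] [282. 209.] ray [0.4571 0.0025 0.067 ] cloud@z 2802 [0.4602 0.0016 0.0669] [0.4575 0.0023 0.0651]
[ 444  270   82   70 4181] [485. 303.] ray [0.5788 0.1293 0.067 ] cloud@z 0  [0.6257 0.155  0.0089]
```

View pics/w3.png

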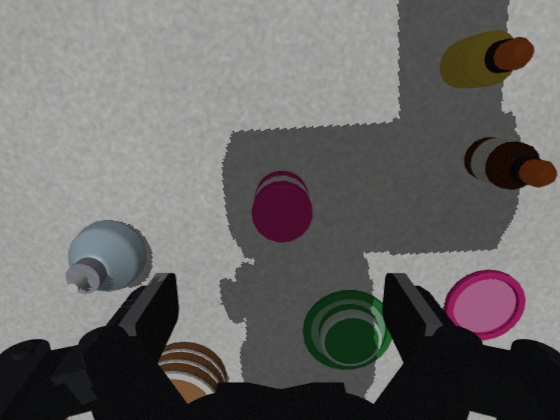

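View pics/t1.png

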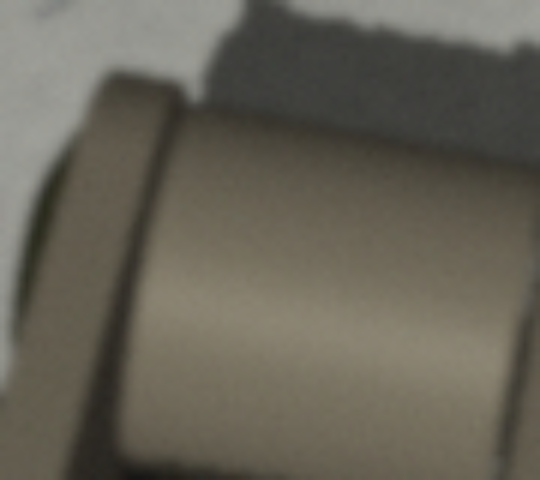

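The wrist view shows the cup centred at (282,209) and the green dish in its holder around (350,335). I'll measure the dish's offset, then grasp the cup.

```bash
python3 - <<'E'
from h import *
c=cam("wrist"); I=cv2.imread("pics/w3.png"); h=cv2.cvtColor(I,cv2.COLOR_BGR2HSV)
m=cv2.inRange(h,(45,100,20),(80,255,255)); m[:280]=0
c_,_=cv2.findContours(m,cv2.RETR_CCOMP,cv2.CHAIN_APPROX_NONE)
for k in c_:
    if len(k)>40:
        e=cv2.fitEllipse(k); print(np.round(e[0],1),np.round(e[1],1),[np.round(ray(c,*e[0],z)[:2],4) for z in(.004,.008,.024)])
E
```

```text
[351.1 340.6] [44.3 52.7] [array([0.6308, 0.0212]), array([0.6276, 0.0212]), array([0.6146, 0.0214])]
[350.3 337.7] [62.7 65.9] [array([0.6271, 0.0213]), array([0.624 , 0.0214]), array([0.6112, 0.0215])]
[347.1 330.3] [74.8 82.1] [array([0.6176, 0.0205]), array([0.6146, 0.0205]), array([0.6023, 0.0207])]
```

>>> {"name": "carry_out", "arguments": {"steps": "0.0015 0.002 -0.05 0;0.0015 0.002 -0.08 0;0.0015 0.002 -0.11 0;0.0015 0.002 -0.13 0;0.0015 0.002 -0.14 0;0.0015 0.002 -0.142 0;0.0015 0.002 -0.142 0;0.0015 0.002 -0.142 0"}}

```text
clock: 8.65
tool_pos: [0.4606, 0.0018, 0.0204]
eef_rot: [0.002, 0.809, 0.588, 0.001]
ft_force: [-0.4, -0.4, -0.7]
opening: 0.999
```

>>> {"name": "carry_out", "arguments": {"steps": "0 0 0 0;0 0 0 0;0 0 0 0;0 0 0 0;0 0 0 0;0 0 0 0;0 0 0 0;0 0 0 0;0 0 0 0;0 0 0 0", "gripper": 0}}

```text
clock: 9.65
tool_pos: [0.4607, 0.0017, 0.021]
eef_rot: [0.002, 0.809, 0.588, 0.002]
ft_force: [-2.0, 0.8, 6.5]
opening: 0.501
```

The dish is within 1 mm of the holder's centre. The cup is gripped, so on to pink.

>>> {"name": "carry_out", "arguments": {"steps": "0 0 0.03 0;0 0 0.08 0;0.166 0.153 0.1 0;0.166 0.153 0.1 0;0.166 0.153 0.1 0;0.166 0.153 0.1 0;0.166 0.153 0.1 0;0.166 0.153 0.1 0;0.166 0.153 0.06 0;0.166 0.153 0.035 0;0.166 0.153 0.025 0;0.166 0.153 0.025 0"}}

```text
clock: 10.85
tool_pos: [0.6259, 0.1542, 0.0451]
eef_rot: [0.001, 0.809, 0.588, 0.001]
ft_force: [0.1, -0.5, -0.4]
opening: 0.503
```

```bash
python3 look.py w4 "(155,100,30)" "(178,255,255)" .008
```

```text
tcp [0.62590791 0.15416531 0.04509105] 10.85
[ 213  181  135  103 7168] [280. 223.] ray [0.6155 0.1588 0.008 ] cloud@z 5528 [0.6201 0.1545 0.0079] [0.6117 0.16   0.0178]
[  213   265   134   124 13106] [280. 328.] ray [0.6791 0.138  0.008 ] cloud@z 0  [0.6218 0.1565 0.0914]
```

View pics/w4.png

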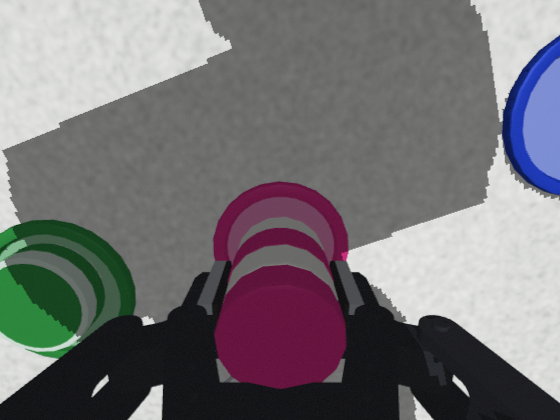

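The cup (col 280) is centred over the pink holder (cols 213–348). Lowering to TCP z of about 0.025.

>>> {"name": "carry_out", "arguments": {"steps": "0.0005 0.0003 -0.008 0;0.0005 0.0003 -0.014 0;0.0005 0.0003 -0.018 0;0.0005 0.0003 -0.0195 0;0.0005 0.0003 -0.0208 0;0.0005 0.0003 -0.0208 0;0.0005 0.0003 -0.0208 0"}}

```text
clock: 11.6
tool_pos: [0.6274, 0.1547, 0.0259]
eef_rot: [0.002, 0.809, 0.588, 0.002]
ft_force: [-0.2, -0.1, -1.3]
opening: 0.504
```

>>> {"name": "carry_out", "arguments": {"steps": "0 0 -0.0008 0;0 0 -0.0016 0;0 0 -0.0016 0"}}

```text
clock: 11.9
tool_pos: [0.6275, 0.1547, 0.0251]
eef_rot: [0.002, 0.809, 0.588, 0.002]
ft_force: [-0.4, 0.4, 4.7]
opening: 0.501
```

>>> {"name": "carry_out", "arguments": {"steps": "0 0 0 0;0 0 0 0;0 0 0 0;0 0 0 0;0 0 0 0;0 0 0.02 0;0 0 0.05 0;0 0 0.1 0;0 0 0.14 0;0 0 0.14 0;0 0 0.14 0", "gripper": 100}}

```text
clock: 13.0
tool_pos: [0.6276, 0.1547, 0.1656]
eef_rot: [0.003, 0.809, 0.588, 0.003]
ft_force: [0.4, 0.2, -1.7]
opening: 0.999
```

>>> {"name": "carry_out", "arguments": {"steps": "-0.1465 0.018 0 0;-0.1465 0.018 0 0;-0.1465 0.018 0 0;-0.1465 0.018 0 0;-0.1465 0.018 0 0;-0.1465 0.018 0 0"}}

```text
clock: 13.6
tool_pos: [0.4819, 0.1725, 0.165]
eef_rot: [0.003, 0.809, 0.588, 0.003]
ft_force: [-1.0, -0.2, -0.0]
opening: 0.997
```

```bash
python3 look.py w5 "(2,150,40)" "(14,255,255)" .074
```

```text
tcp [0.48193968 0.17254751 0.16497872] 13.6
[225  90  28  30 669] [239. 105.] ray [0.4054 0.1708 0.074 ] cloud@z 421 [0.4054 0.1705 0.0741] [0.4054 0.1711 0.0764]
[273 200  27  27 567] [286. 213.] ray [0.4842 0.1773 0.074 ] cloud@z 322 [0.4853 0.177  0.074 ] [0.4839 0.1774 0.0749]
```

View pics/w5.png

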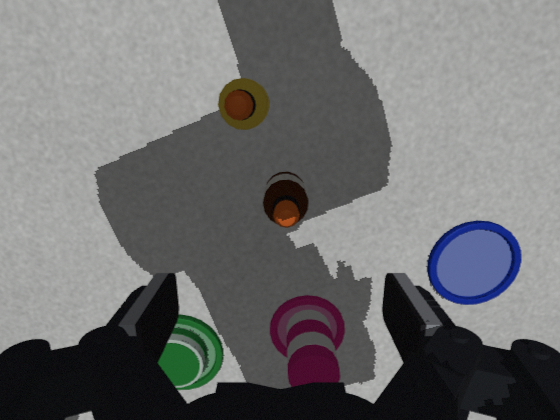

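The dropper's bulb is at (286,213), giving (0.484,0.177), and the cup stands inside the pink holder. Grasping the dropper.

>>> {"name": "carry_out", "arguments": {"steps": "0.0025 0.0045 0 0;0.0025 0.0045 -0.04 0;0.0025 0.0045 -0.08 0;0.0025 0.0045 -0.11 0;0.0025 0.0045 -0.13 0;0.0025 0.0045 -0.145 0;0.0025 0.0045 -0.151 0;0.0025 0.0045 -0.151 0;0.0025 0.0045 -0.151 0"}}

```text
clock: 14.55
tool_pos: [0.4853, 0.1771, 0.0144]
eef_rot: [0.003, 0.809, 0.588, 0.003]
ft_force: [-0.3, -0.6, 0.9]
opening: 1.0
```

>>> {"name": "carry_out", "arguments": {"steps": "0 0 0 0;0 0 0 0;0 0 0 0;0 0 0 0;0 0 0 0;0 0 0 0;0 0 0 0;0 0 0 0;0 0 0 0;0 0 0 0", "gripper": 0}}

```text
clock: 15.55
tool_pos: [0.4854, 0.1771, 0.0151]
eef_rot: [0.003, 0.809, 0.588, 0.003]
ft_force: [-0.7, -0.9, 5.1]
opening: 0.399
```

>>> {"name": "carry_out", "arguments": {"steps": "0 0 0.03 0;0 0 0.08 0;0 0 0.115 0;0 -0.05 0.115 0;0.02 -0.1 0.115 0;0.03 -0.15 0.115 0;0.05 -0.2 0.115 0;0.06 -0.25 0.115 0;0.07 -0.29 0.115 0;0.08 -0.33 0.115 0;0.09 -0.37 0.115 0;0.1 -0.41 0.115 0"}}

```text
clock: 16.75
tool_pos: [0.5854, -0.2347, 0.13]
eef_rot: [0.003, 0.809, 0.588, 0.003]
ft_force: [0.0, 1.2, -0.8]
opening: 0.405
```

```bash
python3 look.py w6 "(2,120,40)" "(16,255,255)" .006
```

```text
tcp [ 0.58542626 -0.23465548  0.13003497] 16.75
[337 160  64  59 183] [359. 180.] ray [ 0.5902 -0.17    0.006 ] cloud@z 0  [ 0.586  -0.1725  0.0211]
[340 164  70  59 230] [365. 184.] ray [ 0.5943 -0.1662  0.006 ] cloud@z 0  [ 0.5852 -0.1714  0.0364]
[ 352  177  104   97 7901] [404. 225.] ray [ 0.6375 -0.1448  0.006 ] cloud@z 0  [ 0.6186 -0.155   0.0473]
[ 141  217   83   76 3509] [181. 254.] ray [ 0.605  -0.3261  0.006 ] cloud@z 3273 [ 0.6066 -0.3266  0.0061] [ 0.6047 -0.3255  0.0078]
[ 250  322   62   67 3272] [280. 356.] ray [ 0.7288 -0.2794  0.006 ] cloud@z 1 [ 0.7324 -0.3106  0.002 ] [ 0.5817 -0.2325  0.1881]
```

View pics/w6.png

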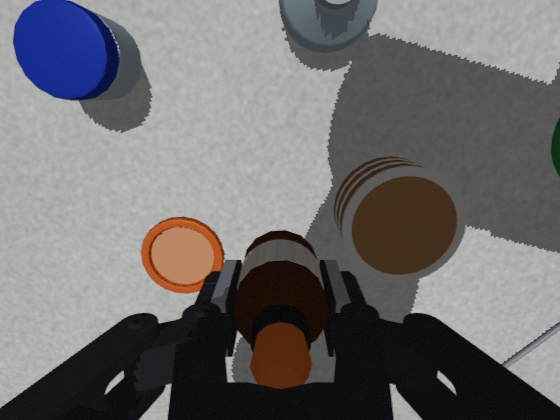

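The orange holder is at (181,254), i.e. (0.605,-0.326). The dropper is held upright.

>>> {"name": "carry_out", "arguments": {"steps": "0.0195 -0.0913 0 0;0.0195 -0.0913 0 0;0.0195 -0.0913 0 0;0.0195 -0.0913 -0.04 0;0.0195 -0.0913 -0.07 0;0.0195 -0.0913 -0.09 0;0.0195 -0.0913 -0.1 0;0.0195 -0.0913 -0.106 0;0.0195 -0.0913 -0.1085 0;0.0195 -0.0913 -0.1105 0;0.0195 -0.0913 -0.1105 0;0.0195 -0.0913 -0.1105 0"}}

```text
clock: 18.0
tool_pos: [0.6061, -0.3322, 0.02]
eef_rot: [0.005, 0.81, 0.586, 0.003]
ft_force: [-0.7, 0.0, -1.2]
opening: 0.402
```

The y position is 6 mm past target, so I'm settling and rereading.

>>> {"name": "carry_out", "arguments": {"steps": "0 0 0.001 0;0 0 0.001 0;0 0 0.001 0"}}

```text
clock: 18.3
tool_pos: [0.6062, -0.3323, 0.0212]
eef_rot: [0.006, 0.81, 0.586, 0.003]
ft_force: [1.2, 0.4, -0.8]
opening: 0.4
```

```bash
python3 look.py w7 "(2,120,40)" "(16,255,255)" .006; python3 -c "
from h import *
s=bot.observe();print(s)"
```

```text
tcp [ 0.60617607 -0.33225805  0.02120588] 18.3
[555 168   5  50 175] [558. 193.] ray [ 0.6144 -0.1979  0.006 ] cloud@z 168 [ 0.6162 -0.1961  0.0046] [ 0.6155 -0.1964  0.0038]
[ 223  191  138   87 5991] [297. 227.] ray [ 0.5928 -0.3185  0.006 ] cloud@z 5368 [ 0.5992 -0.326   0.006 ] [ 0.5924 -0.3184  0.0077]
[236 274  33  42 536] [250. 294.] ray [ 0.6199 -0.3522  0.006 ] cloud@z 0  [ 0.5941 -0.3389  0.0532]
[ 250  322   62   67 3259] [280. 356.] ray [ 0.662  -0.3494  0.006 ] cloud@z 0  [ 0.6023 -0.3299  0.0793]
{'clock': 18.35, 'qpos': array([-0.67351094,  0.8073804 ,  1.1333651 ,  0.00366799,  1.18864503,
       -1.92750615]), 'joint_vel': array([-1.14192712e-03,  3.24706488e-03,  1.95443287e-03, -6.10163293e-04,
        1.03835185e-03,  7.86381175e-05]), 'joint_torque': array([ 2.97814498e-03, -6.26871514e+01, -2.01585388e+01,  9.39524994e-03,
       -3.74609709e-02,  1.32833193e-04]), 'tool_pos': array([ 0.60613859, -0.33224255,  0.02109839]), 'eef_rot': array([0.00542404, 0.81017145, 0.58615876, 0.00327293]), 'ft_force': array([-0.19835382,  1.06704629, -0.08975458]), 'wrist_torque': array([0.06663651, 0.03602725, 0.0011547 ]), 'opening': 0.4025311278492808}
```

View pics/w7.png

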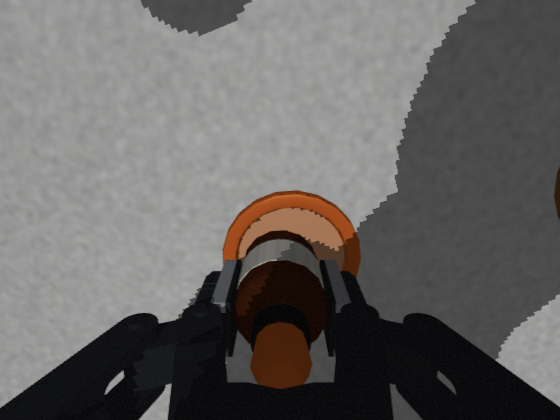

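The wrist view shows the dropper (col 280) left of the holder's centre (about col 291), which agrees with the 6 mm error in y. Correcting.

>>> {"name": "carry_out", "arguments": {"steps": "-0.001 0.006 0.001 0;-0.001 0.006 0.001 0;-0.001 0.006 0 0;-0.001 0.006 -0.001 0;-0.001 0.006 -0.002 0;-0.001 0.006 -0.0026 0;-0.001 0.006 -0.0026 0"}}

```text
clock: 19.05
tool_pos: [0.6052, -0.3263, 0.0192]
eef_rot: [0.006, 0.81, 0.586, 0.003]
ft_force: [-0.8, 1.0, 4.2]
opening: 0.402
```

>>> {"name": "carry_out", "arguments": {"steps": "0 0 0 0;0 0 0 0;0 0 0 0;0 0 0 0;0 0 0 0;0 0 0.02 0;0 0 0.06 0;0 0 0.1 0;0 0 0.145 0;0 0 0.145 0;0 0 0.145 0", "gripper": 100}}

```text
clock: 20.15
tool_pos: [0.6054, -0.3264, 0.1651]
eef_rot: [0.007, 0.81, 0.586, 0.004]
ft_force: [-0.4, 0.8, 0.0]
opening: 1.001
```

>>> {"name": "carry_out", "arguments": {"steps": "-0.159 0.009 0 0;-0.159 0.009 0 0;-0.159 0.009 0 0;-0.159 0.009 0 0;-0.159 0.009 0 0;-0.159 0.009 0 0;-0.159 0.009 0 0"}}

```text
clock: 20.85
tool_pos: [0.4475, -0.3175, 0.1645]
eef_rot: [0.006, 0.81, 0.587, 0.004]
ft_force: [0.3, -0.7, 0.6]
opening: 1.002
```

```bash
python3 look.py w8 "(110,150,30)" "(128,255,255)" .054
```

```text
tcp [ 0.44746261 -0.31751276  0.16446615] 20.85
[ 241  170   70   70 3817] [276. 205.] ray [ 0.4478 -0.3201  0.054 ] cloud@z 3687 [ 0.4495 -0.3208  0.054 ] [ 0.4476 -0.3201  0.0551]
```

View pics/w8.png

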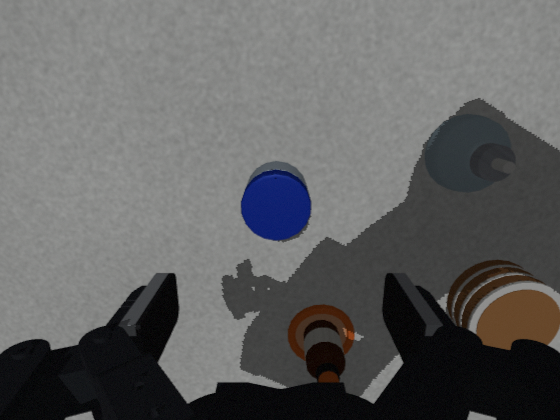

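The jar lid is at (276,205), i.e. (0.449,-0.320), and the dropper stands in its holder. Grasping the jar.

>>> {"name": "carry_out", "arguments": {"steps": "0.0013 -0.003 -0.03 0;0.0013 -0.003 -0.07 0;0.0013 -0.003 -0.1 0;0.0013 -0.003 -0.125 0;0.0013 -0.003 -0.14 0;0.0013 -0.003 -0.148 0;0.0013 -0.003 -0.149 0;0.0013 -0.003 -0.149 0;0.0013 -0.003 -0.149 0"}}

```text
clock: 21.8
tool_pos: [0.4492, -0.3208, 0.0163]
eef_rot: [0.007, 0.81, 0.587, 0.004]
ft_force: [0.1, -0.1, 0.4]
opening: 0.997
```

>>> {"name": "carry_out", "arguments": {"steps": "0 0 0 0;0 0 0 0;0 0 0 0;0 0 0 0;0 0 0 0;0 0 0 0;0 0 0 0;0 0 0 0;0 0 0 0;0 0 0 0", "gripper": 0}}

```text
clock: 22.8
tool_pos: [0.4495, -0.321, 0.0172]
eef_rot: [0.008, 0.81, 0.587, 0.004]
ft_force: [-1.1, 0.1, 5.3]
opening: 0.615
```

>>> {"name": "carry_out", "arguments": {"steps": "0 0 0.03 0;0 0 0.08 0;0 0 0.12 0;0 0.04 0.12 0;0 0.08 0.12 0;0.01 0.12 0.12 0;0.02 0.16 0.12 0;0.03 0.2 0.12 0;0.04 0.24 0.12 0;0.05 0.28 0.12 0;0.06 0.31 0.12 0;0.06 0.32 0.12 0"}}

```text
clock: 24.0
tool_pos: [0.5098, 0.0015, 0.1372]
eef_rot: [0.008, 0.809, 0.588, 0.004]
ft_force: [0.1, -0.6, -1.1]
opening: 0.613
```

>>> {"name": "carry_out", "arguments": {"steps": "0.01 0.04 0 0;0.02 0.08 0 0;0.03 0.12 0 0;0.04 0.16 0 0;0.05 0.19 0 0;0.06 0.22 0 0;0.065 0.235 0 0;0.065 0.235 0 0;0.065 0.235 0 0"}}

```text
clock: 24.9
tool_pos: [0.5746, 0.2357, 0.1369]
eef_rot: [0.008, 0.809, 0.588, 0.004]
ft_force: [0.2, 0.5, -1.4]
opening: 0.619
```

```bash
python3 look.py w9 "(105,90,30)" "(128,255,255)" .006
```

```text
tcp [0.57457853 0.23569075 0.136919  ] 24.9
[ 345  148  108  103 8614] [398. 199.] ray [0.607  0.3263 0.006 ] cloud@z 7894 [0.6082 0.325  0.0061] [0.6071 0.3259 0.0071]
[  205   241   151   146 16996] [280. 314.] ray [0.6812 0.2019 0.006 ] cloud@z 1 [0.7548 0.1601 0.0023] [0.571  0.238  0.1742]
[544 310  16  38 314] [554. 325.] ray [0.7688 0.4366 0.006 ] cloud@z 166 [0.7757 0.4362 0.0063] [0.7659 0.4347 0.009 ]
```

>>> {"name": "carry_out", "arguments": {"steps": "0.0325 0.0903 0 0;0.0325 0.0903 0 0;0.0325 0.0903 0 0;0.0325 0.0903 0 0;0.0325 0.0903 -0.04 0;0.0325 0.0903 -0.075 0;0.0325 0.0903 -0.09 0;0.0325 0.0903 -0.1 0;0.0325 0.0903 -0.1 0;0.0325 0.0903 -0.1 0"}}

```text
clock: 25.95
tool_pos: [0.6079, 0.3256, 0.0387]
eef_rot: [0.008, 0.809, 0.587, 0.005]
ft_force: [-0.5, 0.3, -1.1]
opening: 0.621
```

```bash
python3 look.py w10 "(105,90,30)" "(128,255,255)" .008
```

```text
tcp [0.60791101 0.32557482 0.0387492 ] 25.95
[ 199  168  159  102 7859] [277. 210.] ray [0.5882 0.3312 0.008 ] cloud@z 7766 [0.5982 0.3256 0.0078] [0.5886 0.331  0.0075]
[  205   241   151   146 16999] [280. 314.] ray [0.6488 0.3133 0.008 ] cloud@z 0  [0.6042 0.3278 0.076 ]
[543 375  17  22 193] [554. 385.] ray [0.7499 0.4589 0.008 ] cloud@z 142 [0.7513 0.4607 0.0079] [0.7383 0.4533 0.0172]
```

View pics/w10.png

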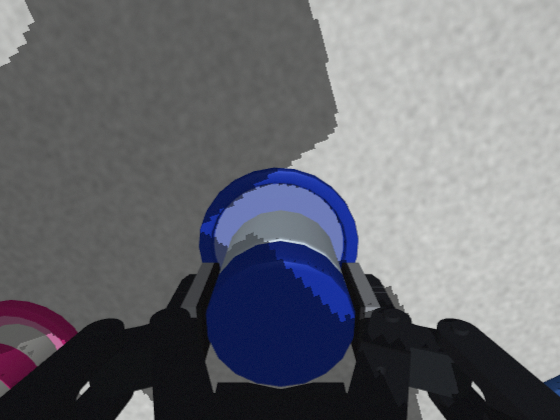

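The jar (col 280) is centred over the blue holder (cols 199–358). Lowering from 0.0387 to about 0.0215.

>>> {"name": "carry_out", "arguments": {"steps": "-0.0005 0.0005 -0.006 0;-0.0005 0.0005 -0.012 0;-0.0005 0.0005 -0.015 0;-0.0005 0.0005 -0.0165 0;-0.0005 0.0005 -0.018 0;-0.0005 0.0005 -0.0185 0;-0.0005 0.0005 -0.0185 0"}}

```text
clock: 26.7
tool_pos: [0.6075, 0.3262, 0.0212]
eef_rot: [0.009, 0.809, 0.587, 0.005]
ft_force: [-2.2, -0.6, 5.9]
opening: 0.616
```

Contact at the expected height. Releasing, rising, and moving clear for a final look.

>>> {"name": "carry_out", "arguments": {"steps": "0 0 0 0;0 0 0 0;0 0 0 0;0 0 0 0;0 0 0 0;0 0 0.02 0;0 0 0.06 0;0 0 0.1 0;0 0 0.15 0;0 0 0.2 0;0 0 0.2 0", "gripper": 100}}

```text
clock: 27.8
tool_pos: [0.6093, 0.327, 0.2297]
eef_rot: [0.011, 0.809, 0.587, 0.012]
ft_force: [-0.1, 0.2, -0.9]
opening: 0.999
```

>>> {"name": "carry_out", "arguments": {"steps": "-0.05 0.02 0 0;-0.1 0.04 0 0;-0.15 0.06 0 0;-0.2 0.08 0 0;-0.25 0.1 0 0;-0.3 0.12 0 0;-0.35 0.14 0 0;-0.4 0.16 0 0;-0.4 0.16 0 0;-0.4 0.16 0 0"}}

```text
clock: 28.8
tool_pos: [0.206, 0.4878, 0.2295]
eef_rot: [0.01, 0.808, 0.589, 0.012]
ft_force: [-0.6, -0.7, -0.0]
opening: 0.998
```

```bash
python3 - <<'E'
from h import *
print(bot.observe()["tool_pos"])
for n in("top","side"):
    I,D=bot.grab_frame(n); np.savez(n+"F.npz",I=I,D=D); cv2.imwrite(f"pics/{n}F.png",I[...,::-1])
# tops seen by the cameras: mean of points near each top height around each holder
H={"dish":(.6146,.0205,.024),"cup":(.627,.1545,.071),"drop":(.605,-.326,.079),"jar":(.607,.326,.058),"lamp":(.459,-.158,.06),"stack":(.6176,-.155,.046)}
for k,(x,y,z) in H.items():
    r=[]
    for n in("top","side"):
        for f in("","F"):
            d=np.load(n+f+".npz"); X=cloud(cam(n),d["D"]); m=(np.hypot(X[...,0]-x,X[...,1]-y)<.05)&(abs(X[...,2]-z)<.008)
            P=X[m]; r.append((n+f,len(P),np.round(np.median(P,0),4).tolist() if len(P) else None))
    print(k,(x,y,z),r[1],r[3],*( [r[0],r[2]] if k in("lamp","stack") else []))
E
```

```text
[0.2059671  0.48782518 0.22952524]
dish (0.6146, 0.0205, 0.024) ('topF', 528, [0.6103, 0.0201, 0.0236]) ('sideF', 486, [0.6102, 0.0235, 0.0242])
cup (0.627, 0.1545, 0.071) ('topF', 330, [0.6245, 0.1544, 0.07]) ('sideF', 395, [0.6242, 0.1567, 0.0708])
drop (0.605, -0.326, 0.079) ('topF', 59, [0.6025, -0.3243, 0.0782]) ('sideF', 37, [0.6023, -0.3221, 0.0771])
jar (0.607, 0.326, 0.058) ('topF', 489, [0.6054, 0.3251, 0.057]) ('sideF', 923, [0.6046, 0.3276, 0.0576])
lamp (0.459, -0.158, 0.06) ('topF', 119, [0.4615, -0.161, 0.0597]) ('sideF', 95, [0.4619, -0.1583, 0.0599]) ('top', 122, [0.4614, -0.1608, 0.0596]) ('side', 90, [0.4621, -0.1585, 0.0597])
stack (0.6176, -0.155, 0.046) ('topF', 1149, [0.6168, -0.1555, 0.0448]) ('sideF', 686, [0.6163, -0.1516, 0.0453]) ('top', 1149, [0.6166, -0.1557, 0.0446]) ('side', 679, [0.6163, -0.1515, 0.0453])
```

View pics/sideF.png

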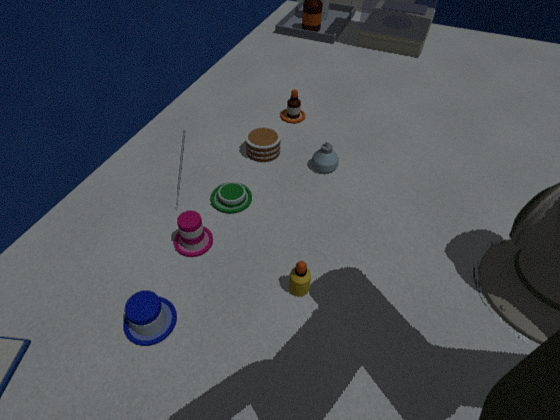

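View pics/topF.png

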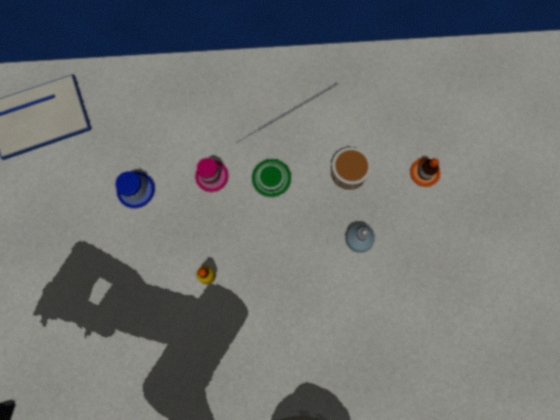

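All four stand upright in their holders, and the lamp and stack haven't moved. Handing in.

```bash
python3 -c "
from rig import bot
print(bot.finish_job())"
```

```text
the job is handed in; nothing more can be done
None
```

All four things are in the holders of their own colour, and the job is handed in. I moved the dish, cup, dropper and jar in that order. Each was lowered until light contact with the holder's floor (about 4–6 N), then released. The whole job took about 29 s of the 112 s allowed.

- **Placement:** in the last top and side views all four stand upright. Their tops are within about 5 mm of the holder centres (12 mm allowed), and their top heights match standing on the holder floor.
- **Bystanders:** before and after readings of the lamp and the stack agree within 0.3 mm.
- **Correction:** the dropper came down 6 mm off centre in y. I saw this before releasing it and moved it back.
- **Disagreements:** the top and side cameras differed by 2–3 mm in y, about what their 2 mm calibration would give. For the dish in x, the last views put its centre 4 mm off, while the wrist view had put it within 1 mm.

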